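Lock the tall jar in the sloping labelling stand with its push clamp

TASK

Get the tall jar ready for labelling: lay it in the V-notches of the sloping stand, base at the stop at the low end and lid at the high end, then lock it end to end with the stand's push-type toggle clamp, handle fully home, so that its rubber tip presses the lid and the base sits firmly against the stop. The clamp may have been left closed, part open or open, so check it first and swing its handle back to open it before loading if its tip is in the way. Set the jar down without letting it drop, and leave everything else on the table where it stands.

Things in the scene. Friction and masses are not known exactly. Their poses are not given: they have to be found in the camera images.
- jar: The tall jar: glass full of red peppers, gold lid; a cylinder 60 mm across, 110 mm long (lid: last 14 mm, 58 mm across), 0.28 to 0.46 kg, balance point 50 mm from the base. It starts lying level on a wooden rest. Origin: centre of its base's underside, on the axis; x runs along the jar from base to lid. It may be rolled about x.
- jar_lid (a point): Centre of the top of the tall jar's lid, on the axis 110 mm from the base.
- rest_tall: Wooden rest under the tall jar, fixed; base board 104 x 100 x 10 mm. Two V-notched boards 14 mm thick, 16 and 84 mm from the jar's base, hold its axis 52 mm above the table; between them there is room for fingers down to the base board. Origin: on the table below the jar's base; x points along the jar to its lid.
- seat (a point): Where the centre of the jar's base belongs: bed's x = 0, y = 0, z = 50 mm; axes as the bed's, the jar's axis along x. Two V-notched boards 14 mm thick at x = 16 and 84 mm carry the jar with its axis at z = 50 mm; they reach z = 41 mm and y = +-44 mm. Between them there is room for fingers beside the jar down to the bed.
- cradle: Sloping bed of the labelling stand: plywood 130 mm wide, rising away from the robot at 25 degrees; fixed. Origin: on its surface at the low end, mid-width, at the inner face of the wooden stop (64 mm high, 100 mm wide, 14 mm thick). x points up the slope, y across, z square off the bed (25 degrees from vertical, towards the robot). The clamp stands on the bed from x = 150 mm up.
- clamp_handle (a joint): Angle of the push clamp's handle (rad). 0: home at its stop, plunger out towards the jar. It grows as the handle swings up the slope (bed's +x), drawing the plunger back; 1.40: fully open stop. At h the handle leans h - 0.52 rad from the bed's z towards its +x. It stays where it is left; 1 to 4 N at the grip moves it.
- clamp_grip (a point): Middle of the handle's black flattened grip, 115 mm from the handle's pin. The grip is 18 mm across its flat sides (which face the bed's +y and -y), 24 mm the other way and 80 mm long (75 to 155 mm from the pin, its free end); nothing stands beside it.
- clamp_pivot (a point): Centre of the handle's pin, fixed on the stand at the bed's x = 218, y = 0, z = 50 mm; the pin lies along the bed's y. Closing on a seated jar, the tip meets the lid at about 0.64 rad and then gives; it locks past the dead centre at 0.12 rad, and the handle stays at its stop.
- clamp_tip (a point): Face of the plunger's round rubber tip, 22 mm across, on the jar's axis line (bed's y = 0, z = 50 mm). Free, it stands at the bed's x = 105 mm with the handle home, 108 at 0.5 rad, 120 at 1.0 rad and 133 mm fully open; a seated jar's lid ends at x = 110 mm. It gives by up to 9 mm; locked on the jar it presses along the axis with about 17 N.
- short_jar: The short jar: same make and 60 mm across but only 80 mm long, lying on its own wooden rest like the tall one; a bystander. The two rests may have changed places. Origin: centre of its base; x from base to lid.
- jar_a: Upright jar of the same make, 60 mm across, 110 mm tall, a bystander; origin at the centre of its base.
- jar_b: Upright jar of the same make, 60 mm across, 110 mm tall, a bystander; origin at the centre of its base.
- label_roll: Roll of cream labels standing on its flat side, 112 mm across, 63 mm high; a bystander. Origin: centre of its underside.
- tape_gun: Red parcel-tape dispenser lying on its side, about 230 mm long, 53 mm high; a bystander. Origin: below its tape roll's centre.
- marker: Black marker pen, 140 mm long, lying; a bystander. Origin: under its middle, x along it.
- clamp_pad (a joint): How far the clamp's springy rubber tip is pushed in (m): 0 when it touches nothing, about 0.005 when locked on a well laid jar.
There are look-alikes about, which are no part of the job. Leave any blue or turquoise look-alike of the jar alone.

How it is judged:
On the way, in this order (a step that is already met when the one before it is completed fails the run):
1. with the clamp open, the tall jar lies in both V-notches of the sloping stand, lid up the slope and base at the stop (within 20 mm) (x of jar in the frame of cradle between -0.004 and 0.02 m and y of jar in the frame of cradle between -0.005 and 0.005 m and z of jar in the frame of cradle between 0.044 and 0.055 m and x of jar_lid in the frame of cradle above 0.1 m and angle between the x axis of jar and the x axis of cradle, either way round below 0.08 rad and value of joint clamp_handle above 0.65 rad), for 0.2 s.
2. the clamp is locked: handle home, rubber tip pressing on the lid, base against the stop (x of jar in the frame of cradle between -0.004 and 0.005 m and y of jar in the frame of cradle between -0.005 and 0.005 m and z of jar in the frame of cradle between 0.044 and 0.055 m and x of jar_lid in the frame of cradle above 0.1 m and angle between the x axis of jar and the x axis of cradle, either way round below 0.08 rad and value of joint clamp_handle below 0.08 rad and value of joint clamp_pad above 0.002 m), for 0.2 s.
At the end, for the whole second after the job is handed in: The tall jar lies at rest in the stand's V-notches: base within 5 mm of the stop, axis within 5 mm across and 6 mm in height and 0.08 rad in direction of the notches' line, lid at the high end; the handle is home (under 0.08 rad) and the rubber tip is pushed in over 2 mm by the lid (all of step 2 and linear speed of jar below 0.02 m/s); the robot touches nothing.
It fails at once if the tall jar is dropped (over 0.5 m/s with no finger on it) (linear speed of jar above 0.5 m/s and contact force between the fingers and jar below 0.1 N).
It fails at once if a bystander (short jar, standing jar, label roll, tape gun, marker) is pushed over 30 mm from its place (distance of any of short_jar, jar_a, jar_b, label_roll, tape_gun, marker from where it was at the start of the episode above 0.03 m).
It also fails if it takes over 72 s, if anything falls off the work surface, if the arm or the gripper's body presses on something with over 40 N, if the wrist force passes 120 N, or if a joint passes its speed limit or range.

ROBOT

A 7-joint arm with a two-finger parallel gripper is mounted at the origin on the work surface. World frame = base frame: x ahead of the robot, y to its left, z up, the work surface at z = 0. Lengths are in m, angles in rad, forces in N, time in s.
With the tool pointing down it reaches from about 0.4 to 0.85 m from the base axis. Payload 4.4 kg.
Tool frame: the origin (TCP) lies at the very end of the fingers, on their centre line; the grasp point (between the pads) lies 19 mm behind it; z points along the fingers, y is the line along which they close (so a half turn about z gives the same grasp; the last joint's range is limited). The gripper opens to 94 mm and grips with 3 to 60 N. Pads are 16 mm wide; open, the fingers measure 119 mm over their backs; the gripper's body (75 mm by 177 mm) begins 78 mm behind the grasp point.
Start: joints at [-1.287, 0.628, 0.038, 1.517, -0.027, 0.996, -0.02], TCP at [0.223, 0.611, 0.205] pointing down, gripper open.
Joint ranges: [-3.06, 3.06], [-0.37, 2.12], [-1.25, 1.32], [0.18, 2.47], [-1.1, 4.24], [0.23, 1.98], [-2.94, 2.94]. Speed limits (rad/s): [2.57, 2.57, 3.14, 3.14, 3.14, 3.14, 3.14].

INTERFACE

Orientations are given as a unit quaternion [x, y, z, w].
In Python, from bench import manip gives the robot as it stands.
- The arm moves only by the tool drive_tool, never from a script. Its argument "commands" is a list of rows, each an object with "xyz": the shift along the tool's x, y, z in cm, a list of three; "dr": the turn, a rotation vector about the tool's x, y, z in degrees, a list of three; "gripper": the closure, from 0 (fully open) to 1 (shut). A call has 1 to 10 rows; each row is the pose to reach, as a shift and turn from the pose commanded when the call began, along the tool's axes at that moment; what a row does not reach only later rows make up. A row lasts 1/12 s, in which the tool goes at most 41.7 mm and 7.16 degrees, less where a joint would pass 70% of its speed; a pose out of reach is approached as far as the arm can. A call with a gripper value outside its range is refused whole. The fingers move at their own pace and stop on an object; the grip force is fixed at half the most. Time passes only in rows, so rows that repeat a pose let the fingers close. It gives the time, the measured TCP pose, the force, the opening and the grip force at its end, in the units of the state.
- manip.read_state(): the state, without advancing time (a new reading comes with each control period).
- manip.read_camera(name): name is "scene" or "top" or "wrist"; returns the picture (420x560x3 uint8, red, green, blue); there is no depth.
- manip.camera_info(name): a dict with "K" (3x3 intrinsics, pixels), "origin" and "rotation" of the camera in the world. Camera axes: x right, y down, z forward; pixel columns grow to the right and rows downward; lengths in m; the calibration is good to about 2 mm. A picture is of the moment at which its call begins: read the wrist's pose just before it. camera_info takes no time and is no camera call; for the wrist camera it gives the pose at the moment of the call.
- manip.close_job(): hands the job in; it is judged then, once.
Trained networks look in the newest picture that a camera, given by its name, has taken for a name from the list of things; names that differ only in an ending like _2 or _b are one class to them, and where a whole thing is asked for, a point or a joint stands for the part that bears it (a point fixed in the world has none). Each returns a list of dicts, best first, with "p" (0 to 1); they miss things now and then, are a little off and sometimes report something else, mostly with a low value. They report only what shows in the picture. A call takes as long as a camera call. They do not tell look-alikes from the thing itself.
- manip.recognise(query, camera): "point" ([x, y, z] in m, in world coordinates, good to about 4 mm: the middle of the surface that is visible of it).
- manip.mark_of(query, camera): "point" ([x, y, z] in m, in world coordinates, good to about 4 mm: a listed point, or the origin of a listed thing).
The state is a dict: "time_s": time; "qpos": joint angles; "joint_velocities": joint speeds; "joint_torque": joint torques, N m; "tcp_pos": TCP position; "eef_rot": TCP orientation; "ft_force": force on the tool from outside, world axes, zero at the start; "wrist_torque": the same for the moment, N m; "width": finger opening in m; "gripper_force": force on a finger pad.
Only numpy, scipy, OpenCV 4.12 (cv2) and the standard library are available. Lean on these libraries where they do the work, as an engineer would, in place of code of your own. Each camera call takes 0.05 s, during which the arm holds its last target. There are 200 camera calls.

## Working session

There is one attempt and no reset: what is moved stays moved. The work goes in short steps, Python scripts to look and compute and a tool call to move; the robot and the scene stay as the last step left them, time stands still between calls to the robot, and variables do not carry over. Pictures are saved under pics/ and viewed, at most 10 in all, crops included, and the job is handed in when it is done.

Besides the shell and the picture viewer there is one more tool, called after "Request:" in YAML: its name, and indented under it one key for each argument. drive_tool: Moves the arm, as the interface text tells. Its arguments: {"type":"object","properties":{"commands":{"type":"array","items":{"type":"object","properties":{"xyz":{"type":"array","items":{"type":"number"}},"dr":{"type":"array","items":{"type":"number"}},"gripper":{"type":"number"}}}}},"required":["commands"]}

```bash
mkdir -p pics
cat > h.py <<'E'
from bench import manip
import numpy as np, cv2
from scipy.spatial.transform import Rotation as R
def snap(c,f=None):
    im=manip.read_camera(c)
    if f: cv2.imwrite('pics/'+f,im[:,:,::-1])
    return im
def px(c,p):
    i=manip.camera_info(c); q=np.array(i['rotation']).T@(np.array(p)-np.array(i['origin'])); q=np.array(i['K'])@q; return (q[:2]/q[2]).round().astype(int).tolist()
def ray(c,uv,z):
    i=manip.camera_info(c); d=np.array(i['rotation'])@np.linalg.inv(i['K'])@[*uv,1]; o=np.array(i['origin']); return o+d*(z-o[2])/d[2]
E
python3 - <<'E'
from h import *
a=snap('scene');b=snap('top')
v=np.hstack([a,b])[:,:,::-1]
cv2.imwrite('pics/a.png',cv2.resize(v,(800,300),interpolation=cv2.INTER_AREA)); cv2.imwrite('pics/top.png',b[:,:,::-1]);cv2.imwrite('pics/scene.png',a[:,:,::-1])
for c in('top','scene'):
  for q in ('jar','jar_lid','rest_tall','cradle','seat','clamp_grip','clamp_pivot','clamp_tip','short_jar'):
    print(c,q,[(np.round(d['point'],3).tolist(),round(d['p'],2),px(c,d['point'])) for d in manip.mark_of(q,c)[:4]])
s=manip.read_state();print(s['tcp_pos'],s['eef_rot'],s['time_s'])
E
```

```text
Traceback (most recent call last):
  File "h.py", line 9, in px
    i=manip.camera_info(c); q=np.array(i['rotation']).T@(np.array(p)-np.array(i['origin'])); q=np.array(i['K'])@q; return (q[:2]/q[2]).round().astype(int).tolist()
                              ~~~~~~~~~~~~~~~~~~~~~~~~~^^~~~~~~~~~~~~~~~~~~~~~~~~~~~~~~~~~~
ValueError: matmul: Input operand 1 has a mismatch in its core dimension 0, with gufunc signature (n?,k),(k,m?)->(n?,m?) (size 3 is different from 4)
```

View pics/top.png

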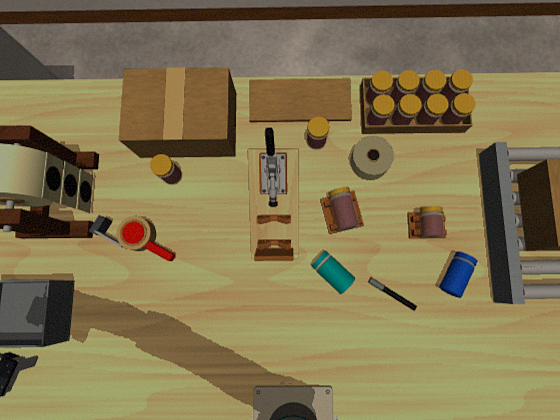

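View pics/scene.png

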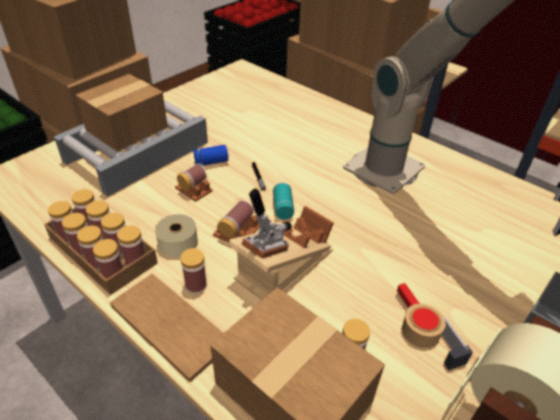

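The top view shows a red-pepper jar on a rest at about (343,210) that is longer than the one at (430,222). The blue (458,273) and turquoise (332,271) jars are look-alikes. The stand is at (273,200) with its handle pointing up the slope, so the clamp looks at least partly open.

```bash
sed -i "s/np.array(i\['rotation'\])/R.from_quat(i['rotation']).as_matrix()/g" h.py
python3 - <<'E'
from h import *
a=snap('scene');b=snap('top')
for c in('top','scene'):
  for q in ('jar','jar_lid','rest_tall','cradle','seat','clamp_grip','clamp_pivot','clamp_tip','short_jar'):
    print(c,q,[(np.round(d['point'],3).tolist(),round(d['p'],2),px(c,d['point'])) for d in manip.mark_of(q,c)[:4]])
s=manip.read_state();print(s['tcp_pos'],s['eef_rot'],s['time_s'])
cv2.imwrite('pics/crop.png',np.hstack([cv2.resize(b[130:290,230:460],(575,400),interpolation=3)])[:,:,::-1])
E
```

```text
top jar [([0.776, -0.077, -0.002], 0.83, [316, 141]), ([0.509, -0.154, 0.053], 0.69, [348, 228]), ([0.356, -0.15, 0.028], 0.58, [348, 287]), ([0.335, -0.42, 0.029], 0.57, [450, 294])]
top jar_lid [([0.435, -0.471, 0.03], 0.89, [466, 256]), ([0.433, -0.072, 0.028], 0.61, [318, 258]), ([0.616, -0.128, 0.053], 0.58, [337, 189])]
top rest_tall [([0.51, -0.153, -0.001], 0.85, [345, 231])]
top cradle [([0.462, 0.042, 0.042], 0.67, [275, 247])]
top seat [([0.439, 0.043, 0.087], 0.77, [274, 254])]
top clamp_grip [([0.673, 0.045, 0.288], 0.81, [269, 141])]
top clamp_pivot [([0.638, 0.047, 0.176], 0.73, [270, 170])]
top clamp_tip [([0.555, 0.045, 0.139], 0.62, [272, 206])]
top short_jar [([0.482, -0.376, 0.05], 0.75, [432, 238]), ([0.672, 0.045, 0.29], 0.17, [268, 141])]
scene jar [([0.359, -0.152, 0.027], 0.91, [281, 190]), ([0.678, 0.344, 0.0], 0.89, [351, 358]), ([0.509, -0.155, 0.052], 0.81, [246, 207]), ([0.779, -0.073, -0.001], 0.64, [196, 287])]
scene jar_lid [([0.434, -0.474, 0.032], 0.65, [194, 158]), ([0.617, -0.123, 0.052], 0.55, [227, 231]), ([0.508, -0.155, 0.05], 0.5, [247, 207]), ([0.678, 0.34, -0.001], 0.45, [349, 357])]
scene rest_tall [([0.516, -0.158, 0.002], 0.95, [244, 220])]
scene cradle [([0.46, 0.042, 0.041], 0.96, [309, 233]), ([0.556, 0.044, 0.141], 0.62, [289, 225]), ([0.617, -0.124, 0.051], 0.37, [227, 231])]
scene seat [([0.439, 0.044, 0.085], 0.74, [316, 218])]
scene clamp_grip [([0.668, 0.045, 0.287], 0.79, [258, 202])]
scene clamp_pivot [([0.638, 0.044, 0.176], 0.7, [267, 231])]
scene clamp_tip [([0.558, 0.045, 0.14], 0.43, [289, 226])]
scene short_jar [([0.482, -0.38, 0.054], 0.95, [201, 170]), ([0.636, 0.044, 0.176], 0.34, [267, 231])]
[0.22274316 0.61069079 0.20548418] [ 1.74012059e-01  9.84743521e-01  3.74286162e-05 -1.96062096e-05] 1.15
```

View pics/crop.png

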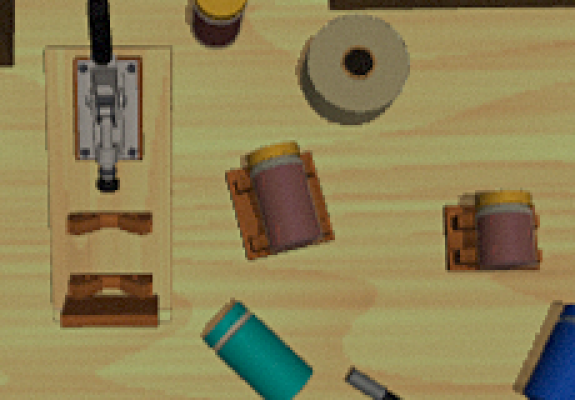

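The tall jar is at base (0.510,-0.155) and lid (0.617,-0.126), pixel (343,210). It is 110 mm long, has red contents and a gold lid, and lies on the larger rest. The short jar at (430,222) is clearly shorter, and the blue and turquoise ones are decoys. The crop confirms this. The clamp handle is at about 1.24 rad with its tip at x≈128 mm, so it is out of the way.

```bash
cat >> h.py <<'E'
def tool(yaw,pitch=0):  # tool y at yaw+90 deg, x opposite the jar axis, lid raised by pitch
    return R.from_euler('z',yaw,degrees=True)*R.from_euler('y',-pitch,degrees=True)*R.from_quat([0,1,0,0])
def go(p,Rt):
    s=manip.read_state(); Rc=R.from_quat(s['eef_rot'])
    print('xyz',(Rc.inv().apply(np.array(p)-s['tcp_pos'])*100).round(2).tolist(),'dr',(Rc.inv()*Rt).as_rotvec(degrees=True).round(1).tolist(),'t',s['time_s'])
E
python3 -c "
from h import *
go([.5578,-.1414,.205],tool(15.2))
print(tool(15.2,25).as_matrix().round(2))"
```

```text
xyz [-57.25, -59.17, 0.04] dr [0.0, -0.0, -35.2] t 1.15
[[-0.87 -0.26  0.41]
 [-0.24  0.97  0.11]
 [-0.42  0.   -0.91]]
```

Request:
drive_tool:
  commands:
    - {"xyz": [-28, -29.5, 0], "dr": [0, 0, -18], "gripper": 0}
    - {"xyz": [-28, -29.5, 0], "dr": [0, 0, -18], "gripper": 0}
    - {"xyz": [-28, -29.5, 0], "dr": [0, 0, -18], "gripper": 0}
    - {"xyz": [-57.2, -59.2, 0], "dr": [0, 0, -35.2], "gripper": 0}
    - {"xyz": [-57.2, -59.2, 0], "dr": [0, 0, -35.2], "gripper": 0}
    - {"xyz": [-57.2, -59.2, 0], "dr": [0, 0, -35.2], "gripper": 0}
    - {"xyz": [-57.2, -59.2, 0], "dr": [0, 0, -35.2], "gripper": 0}
    - {"xyz": [-57.2, -59.2, 0], "dr": [0, 0, -35.2], "gripper": 0}
    - {"xyz": [-57.2, -59.2, 0], "dr": [0, 0, -35.2], "gripper": 0}
    - {"xyz": [-57.2, -59.2, 0], "dr": [0, 0, -35.2], "gripper": 0}

```text
time_s: 1.98
tcp_pos: [0.3921, 0.2278, 0.2058]
eef_rot: [-0.132, 0.991, 0.0, 0.0]
ft_force: [0.3, -0.3, 0.0]
width: 0.0942
gripper_force: 0.0
```

```bash
python3 -c "
from h import *
go([.5578,-.1414,.205],tool(15.2))"
```

```text
xyz [-6.34, -39.97, 0.08] dr [0.0, 0.0, -0.0] t 1.9833
```

Request:
drive_tool:
  commands:
    - {"xyz": [-6.3, -40, 0], "dr": [0, 0, 0], "gripper": 0}
    - {"xyz": [-6.3, -40, 0], "dr": [0, 0, 0], "gripper": 0}
    - {"xyz": [-6.3, -40, 0], "dr": [0, 0, 0], "gripper": 0}
    - {"xyz": [-6.3, -40, 0], "dr": [0, 0, 0], "gripper": 0}
    - {"xyz": [-6.3, -40, 0], "dr": [0, 0, 0], "gripper": 0}
    - {"xyz": [-6.3, -40, 0], "dr": [0, 0, 0], "gripper": 0}
    - {"xyz": [-6.3, -40, 0], "dr": [0, 0, 0], "gripper": 0}
    - {"xyz": [-6.3, -40, 0], "dr": [0, 0, 0], "gripper": 0}
    - {"xyz": [-6.3, -40, 0], "dr": [0, 0, 0], "gripper": 0}
    - {"xyz": [-6.3, -40, 0], "dr": [0, 0, 0], "gripper": 0}

```text
time_s: 2.82
tcp_pos: [0.5578, -0.1446, 0.2056]
eef_rot: [-0.13, 0.991, -0.001, 0.0]
ft_force: [0.1, -0.3, 0.5]
width: 0.0941
gripper_force: 0.0
```

```bash
python3 -c "
from h import *
go([.5578,-.1414,.205],tool(15.2))
snap('wrist','w1.png')
for q in ('jar','jar_lid','rest_tall'): print(q,[(np.round(d['point'],3).tolist(),round(d['p'],2),px('wrist',d['point'])) for d in manip.mark_of(q,'wrist')[:3]])
"
```

```text
xyz [-0.09, 0.31, 0.06] dr [-0.1, 0.0, -0.2] t 2.8167
jar [([0.509, -0.154, 0.053], 0.89, [282, 148]), ([0.776, -0.076, 0.0], 0.82, [286, 345])]
jar_lid [([0.435, -0.073, 0.036], 0.8, [371, 98]), ([0.614, -0.13, 0.048], 0.75, [274, 244])]
rest_tall [([0.509, -0.156, 0.049], 0.42, [273, 147])]
```

View pics/w1.png

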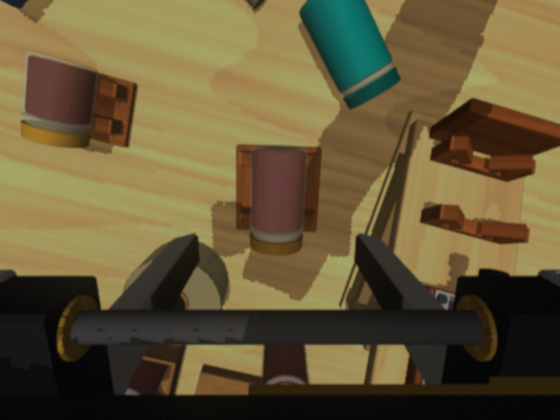

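The wrist view shows the tall jar on its rest at (278,200), aligned with the fingers and clear on both sides. I'm descending now.

Request:
drive_tool:
  commands:
    - {"xyz": [-0.1, 0.3, 4], "dr": [0, 0, 0], "gripper": 0}
    - {"xyz": [-0.1, 0.3, 8], "dr": [0, 0, 0], "gripper": 0}
    - {"xyz": [-0.1, 0.3, 11], "dr": [0, 0, 0], "gripper": 0}
    - {"xyz": [-0.1, 0.3, 14], "dr": [0, 0, 0], "gripper": 0}
    - {"xyz": [-0.1, 0.3, 16], "dr": [0, 0, 0], "gripper": 0}
    - {"xyz": [-0.1, 0.3, 17.2], "dr": [0, 0, 0], "gripper": 0}
    - {"xyz": [-0.1, 0.3, 17.2], "dr": [0, 0, 0], "gripper": 0}
    - {"xyz": [-0.1, 0.3, 17.2], "dr": [0, 0, 0], "gripper": 0.3}
    - {"xyz": [-0.1, 0.3, 17.2], "dr": [0, 0, 0], "gripper": 1}
    - {"xyz": [-0.1, 0.3, 17.2], "dr": [0, 0, 0], "gripper": 1}

```text
time_s: 3.85
tcp_pos: [0.5583, -0.1367, 0.0351]
eef_rot: [-0.132, 0.991, -0.0, 0.001]
ft_force: [0.0, -0.1, 0.0]
width: 0.0776
gripper_force: 0.0
```

Request:
drive_tool:
  commands:
    - {"xyz": [0, 0, 0], "dr": [0, 0, 0], "gripper": 1}
    - {"xyz": [0, 0, 0], "dr": [0, 0, 0], "gripper": 1}
    - {"xyz": [0, 0, 0], "dr": [0, 0, 0], "gripper": 1}

```text
time_s: 4.1
tcp_pos: [0.5601, -0.143, 0.0357]
eef_rot: [-0.13, 0.991, -0.004, 0.003]
ft_force: [0.9, -8.9, 3.5]
width: 0.0596
gripper_force: 29.9
```

Request:
drive_tool:
  commands:
    - {"xyz": [0, -0.4, -0.5], "dr": [0, 0, 0], "gripper": 1}
    - {"xyz": [0, -0.4, -1.5], "dr": [0, 0, 0], "gripper": 1}
    - {"xyz": [0, -0.4, -4], "dr": [0, 0, 0], "gripper": 1}
    - {"xyz": [0, -0.4, -8], "dr": [0, 0, 0], "gripper": 1}
    - {"xyz": [0, -0.4, -12], "dr": [0, 0, 0], "gripper": 1}
    - {"xyz": [0, -0.4, -16], "dr": [0, 0, 0], "gripper": 1}
    - {"xyz": [0, -0.4, -19], "dr": [0, 0, 0], "gripper": 1}
    - {"xyz": [0, -0.4, -20], "dr": [0, 0, 0], "gripper": 1}
    - {"xyz": [0, -0.4, -20], "dr": [0, 0, 0], "gripper": 1}
    - {"xyz": [0, -0.4, -20], "dr": [0, 0, 0], "gripper": 1}

```text
time_s: 4.93
tcp_pos: [0.5571, -0.1399, 0.2327]
eef_rot: [-0.132, 0.991, 0.0, -0.001]
ft_force: [-0.0, -0.3, -3.7]
width: 0.0593
gripper_force: 29.9
```

Run:
```python
from h import *
s=manip.read_state();Rc=R.from_quat(s['eef_rot']);print(s['tcp_pos'],s['ft_force'],s['width'])
for c in('scene','top','wrist'):
  snap(c,'l_'+c+'.png')
  for q in ('jar','jar_lid'):
    print(c,q,[(np.round(d['point'],3).tolist(),round(d['p'],2),(1000*Rc.inv().apply(np.array(d['point'])-s['tcp_pos'])).round(0).tolist()) for d in manip.mark_of(q,c) if d['point'][2]>.13])
  if c!='wrist':
   for q in ('cradle','seat','clamp_tip','clamp_pivot'):
    print(c,q,[(np.round(d['point'],4).tolist(),round(d['p'],2)) for d in manip.mark_of(q,c)[:1]])
# seat frame: bed yaw assumed ~0
go([.56,-.1,.25],tool(0,25))
```

```text
[ 0.55707016 -0.13993598  0.23270202] [-0.02601923 -0.34079711 -3.73295036] 0.059294744003578904
scene jar [([0.505, -0.154, 0.246], 0.65, [53.0, 0.0, -13.0])]
scene jar_lid [([0.614, -0.122, 0.25], 0.86, [-60.0, 2.0, -17.0])]
scene cradle [([0.4623, 0.0453, 0.0394], 0.6)]
scene seat [([0.4361, 0.0402, 0.0844], 0.69)]
scene clamp_tip [([0.5536, 0.0459, 0.1408], 0.47)]
scene clamp_pivot [([0.6369, 0.0448, 0.1775], 0.83)]
top jar [([0.504, -0.151, 0.253], 0.53, [54.0, 4.0, -20.0]), ([0.552, 0.042, 0.141], 0.16, [-43.0, 177.0, 91.0])]
top jar_lid [([0.614, -0.126, 0.247], 0.57, [-58.0, -2.0, -14.0])]
top cradle [([0.459, 0.0432, 0.042], 0.7)]
top seat [([0.4366, 0.0438, 0.0875], 0.61)]
top clamp_tip [([0.5561, 0.0451, 0.1378], 0.61)]
top clamp_pivot [([0.6413, 0.0462, 0.1774], 0.79)]
wrist jar [([0.509, -0.153, 0.252], 0.67, [50.0, 0.0, -19.0])]
wrist jar_lid [([0.612, -0.131, 0.248], 0.94, [-55.0, -5.0, -15.0])]
xyz [-1.25, 3.87, -1.65] dr [3.3, -24.8, 14.9] t 5.7833
```

```bash
cat >> h.py <<'E'
SEAT=np.array([.4394,.043,.0858]); YAW=0.7
def bed(v): return R.from_euler('z',YAW,degrees=True).apply(R.from_euler('y',-25,degrees=True).apply(np.array(v)/1000))
def tgt(dx,dy,dz): return SEAT+bed([dx+52,dy,dz-17])
def rel(p): # world -> bed mm (origin at cradle)
    return (1000*R.from_euler('y',-25,degrees=True).inv().apply(R.from_euler('z',-YAW,degrees=True).apply(np.array(p)-SEAT))+[0,0,50]).round(1)
E
python3 -c "
from h import *
print(tgt(7,0,80)); go(tgt(7,0,80),tool(YAW,25)); print(rel([.557,-.14,.233]))"
```

```text
[0.46624521 0.04332799 0.16783187]
xyz [4.05, 20.16, 6.57] dr [3.2, -24.9, 14.2] t 5.7833
[ 166.8 -184.4  134.7]
```

Request:
drive_tool:
  commands:
    - {"xyz": [1.5, 2, 0], "dr": [0.6, -5, 2.8], "gripper": 1}
    - {"xyz": [3, 5, 0], "dr": [1.3, -10, 5.7], "gripper": 1}
    - {"xyz": [4, 8.5, 1], "dr": [1.9, -15, 8.5], "gripper": 1}
    - {"xyz": [4, 12, 2.5], "dr": [2.6, -20, 11.4], "gripper": 1}
    - {"xyz": [4, 15.5, 4], "dr": [3.2, -24.9, 14.2], "gripper": 1}
    - {"xyz": [4, 18.5, 5.5], "dr": [3.2, -24.9, 14.2], "gripper": 1}
    - {"xyz": [4.05, 20.2, 6.5], "dr": [3.2, -24.9, 14.2], "gripper": 1}
    - {"xyz": [4.05, 20.2, 6.5], "dr": [3.2, -24.9, 14.2], "gripper": 1}
    - {"xyz": [4.05, 20.2, 6.5], "dr": [3.2, -24.9, 14.2], "gripper": 1}
    - {"xyz": [4.05, 20.2, 6.5], "dr": [3.2, -24.9, 14.2], "gripper": 1}

```text
time_s: 6.62
tcp_pos: [0.4609, -0.043, 0.1809]
eef_rot: [-0.011, 0.985, -0.036, 0.169]
ft_force: [-0.2, -1.4, -2.9]
width: 0.0595
gripper_force: 29.9
```

Run:
```python
from h import *
s=manip.read_state();Rc=R.from_quat(s['eef_rot']);print(s['tcp_pos'],s['ft_force'],s['width'],rel(s['tcp_pos']))
go(tgt(7,0,80),tool(YAW,25))
for c in('scene','top','wrist'):
  snap(c,'m_'+c+'.png')
  for q in ('jar','jar_lid','cradle','seat','clamp_tip','clamp_pivot'):
    print(c,q,[(rel(d['point']).tolist(),round(d['p'],2)) for d in manip.mark_of(q,c) if abs(rel(d['point'])[1])<30])
```

```text
[ 0.46089182 -0.04301835  0.18094163] [-0.18615115 -1.35462733 -2.93120642] 0.05951190164888765 [ 58.7 -86.3 127.6]
xyz [-0.36, 8.7, 0.82] dr [-4.1, -5.5, 1.4] t 6.6167
scene jar []
scene jar_lid []
scene cradle [([4.0, -1.1, -2.3], 0.77)]
scene seat [([-2.9, -0.9, 50.4], 0.91)]
scene clamp_tip [([127.7, -2.1, 50.1], 0.41)]
scene clamp_pivot [([216.1, 0.6, 48.0], 0.75)]
top jar []
top jar_lid []
top cradle [([0.1, -0.1, -1.0], 0.65)]
top seat [([-0.1, -2.0, 50.4], 0.72), ([298.8, 0.5, 134.5], 0.41)]
top clamp_tip [([127.9, -2.8, 50.4], 0.44)]
top clamp_pivot [([221.4, 2.0, 49.9], 0.58)]
wrist jar []
wrist jar_lid []
wrist cradle [([1.2, 1.5, 2.2], 0.73)]
wrist seat [([0.1, 1.7, 46.2], 0.92)]
wrist clamp_tip []
wrist clamp_pivot []
```

View pics/m_wrist.png

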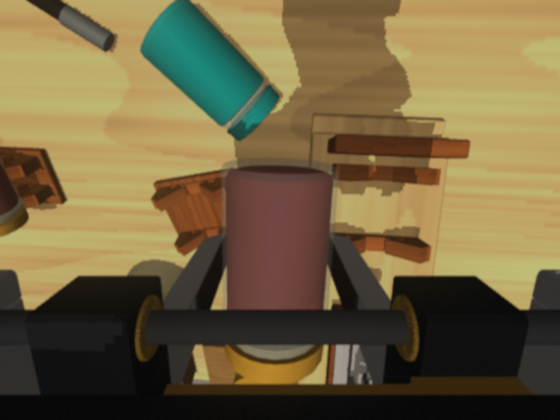

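The wrist view shows the jar held at (280,250), with the stand to its right (stop at (400,147)). The move stopped about 9 cm short, so I'm continuing.

Request:
drive_tool:
  commands:
    - {"xyz": [-0.4, 3, 0.3], "dr": [-2, -2.8, 0.7], "gripper": 1}
    - {"xyz": [-0.4, 6, 0.5], "dr": [-4.1, -5.5, 1.4], "gripper": 1}
    - {"xyz": [-0.4, 8.7, 0.8], "dr": [-4.1, -5.5, 1.4], "gripper": 1}
    - {"xyz": [-0.4, 8.7, 0.8], "dr": [-4.1, -5.5, 1.4], "gripper": 1}
    - {"xyz": [-0.4, 8.7, 0.8], "dr": [-4.1, -5.5, 1.4], "gripper": 1}
    - {"xyz": [-0.4, 8.7, 0.8], "dr": [-4.1, -5.5, 1.4], "gripper": 1}
    - {"xyz": [-0.4, 8.7, 0.8], "dr": [-4.1, -5.5, 1.4], "gripper": 1}
    - {"xyz": [-0.4, 8.7, 0.8], "dr": [-4.1, -5.5, 1.4], "gripper": 1}

```text
time_s: 8.33
tcp_pos: [0.4662, 0.0435, 0.1678]
eef_rot: [-0.007, 0.977, 0.002, 0.215]
ft_force: [0.4, -1.3, -3.9]
width: 0.0595
gripper_force: 29.9
```

Run:
```python
from h import *
s=manip.read_state();print(rel(s['tcp_pos']))
go(tgt(7,0,80),tool(YAW,25)); go(tgt(7,0,10),tool(YAW,25))
for c in('scene','top','wrist'):
  snap(c,'n_'+c+'.png')
  for q in ('jar','jar_lid','cradle','seat','clamp_tip'):
    print(c,q,[(rel(d['point']).tolist(),round(d['p'],2)) for d in manip.mark_of(q,c) if abs(rel(d['point'])[1])<30])
```

```text
[ 59.    0.2 113. ]
xyz [-0.0, -0.02, -0.0] dr [0.1, -0.2, 0.1] t 8.3333
xyz [-0.02, -0.03, 7.0] dr [0.1, -0.2, 0.1] t 8.3333
scene jar [([6.5, 4.0, 131.0], 0.66)]
scene jar_lid [([-2.7, -5.5, 48.5], 0.73), ([117.1, 4.3, 131.5], 0.69)]
scene cradle [([1.6, -0.9, 0.3], 0.69)]
scene seat [([1.1, 0.3, 48.5], 0.64), ([130.2, -0.1, 52.6], 0.26)]
scene clamp_tip [([130.5, -0.7, 48.6], 0.61)]
top jar []
top jar_lid [([116.1, -1.3, 131.6], 0.88)]
top cradle []
top seat []
top clamp_tip [([127.8, -3.8, 50.3], 0.38)]
wrist jar [([8.2, 1.3, 126.6], 0.75)]
wrist jar_lid [([114.2, -1.5, 128.2], 0.56)]
wrist cradle [([0.2, 3.1, 1.7], 0.78)]
wrist seat [([-0.4, 1.7, 50.4], 0.82)]
wrist clamp_tip []
```

View pics/n_wrist.png

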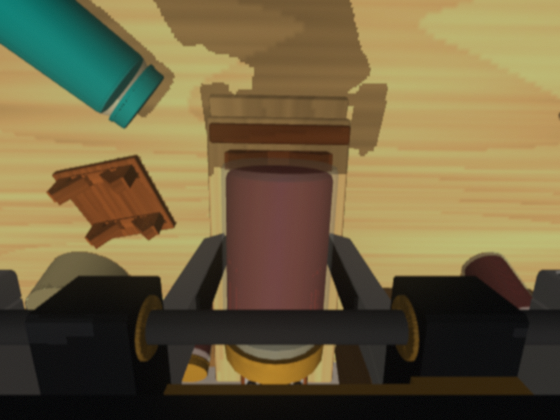

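The jar is centred at column 279, over the stand (stop spans columns 209–350). I'm lowering along the bed normal.

Request:
drive_tool:
  commands:
    - {"xyz": [0, 0, 2], "dr": [0, 0, 0], "gripper": 1}
    - {"xyz": [0, 0, 4], "dr": [0, 0, 0], "gripper": 1}
    - {"xyz": [0, 0, 5.5], "dr": [0, 0, 0], "gripper": 1}
    - {"xyz": [0, 0, 6.5], "dr": [0, 0, 0], "gripper": 1}
    - {"xyz": [0, 0, 7], "dr": [0, 0, 0], "gripper": 1}
    - {"xyz": [0, 0, 7.3], "dr": [0, 0, 0], "gripper": 1}
    - {"xyz": [0, 0, 7.5], "dr": [0, 0, 0], "gripper": 1}
    - {"xyz": [0, 0, 7.5], "dr": [0, 0, 0], "gripper": 1}
    - {"xyz": [0, 0, 7.5], "dr": [0, 0, 0], "gripper": 1}

```text
time_s: 9.98
tcp_pos: [0.4979, 0.0438, 0.1004]
eef_rot: [-0.007, 0.976, 0.002, 0.216]
ft_force: [0.2, -0.4, -4.1]
width: 0.0596
gripper_force: 29.9
```

Request:
drive_tool:
  commands:
    - {"xyz": [0, 0, 0.2], "dr": [0, 0, 0], "gripper": 1}
    - {"xyz": [0, 0, 0.4], "dr": [0, 0, 0], "gripper": 1}
    - {"xyz": [0, 0, 0.4], "dr": [0, 0, 0], "gripper": 1}
    - {"xyz": [0, 0, 0.4], "dr": [0, 0, 0], "gripper": 1}

```text
time_s: 10.32
tcp_pos: [0.4996, 0.0438, 0.0964]
eef_rot: [-0.007, 0.976, 0.002, 0.215]
ft_force: [-0.2, -0.5, -2.5]
width: 0.0594
gripper_force: 29.9
```

Run:
```python
from h import *
s=manip.read_state();print(rel(s['tcp_pos']),s['ft_force'])
go(tgt(7,0,0),tool(YAW,25))
```

```text
[59.   0.1 34.1] [-0.15765556 -0.51063016 -2.49913843]
xyz [0.0, -0.01, 0.11] dr [0.1, -0.1, 0.1] t 10.3167
```

Contact is just beginning (load down from 4.1 to 2.5 N). I'll ease 2 mm further.

Request:
drive_tool:
  commands:
    - {"xyz": [0, 0, 0.1], "dr": [0, 0, 0], "gripper": 1}
    - {"xyz": [0, 0, 0.2], "dr": [0, 0, 0], "gripper": 1}
    - {"xyz": [0, 0, 0.2], "dr": [0, 0, 0], "gripper": 1}
    - {"xyz": [0, 0, 0.2], "dr": [0, 0, 0], "gripper": 1}

```text
time_s: 10.65
tcp_pos: [0.5004, 0.0443, 0.095]
eef_rot: [-0.008, 0.976, 0.002, 0.216]
ft_force: [-3.4, -0.4, 5.6]
width: 0.0595
gripper_force: 29.8
```

It's seated on the notches. Now I'll slide it down to the stop.

Request:
drive_tool:
  commands:
    - {"xyz": [0.2, 0, 0], "dr": [0, 0, 0], "gripper": 1}
    - {"xyz": [0.4, 0, 0], "dr": [0, 0, 0], "gripper": 1}
    - {"xyz": [0.5, 0, 0], "dr": [0, 0, 0], "gripper": 1}
    - {"xyz": [0.5, 0, 0], "dr": [0, 0, 0], "gripper": 1}

```text
time_s: 10.98
tcp_pos: [0.4996, 0.0443, 0.0947]
eef_rot: [-0.008, 0.976, 0.001, 0.219]
ft_force: [2.0, -0.3, 8.4]
width: 0.0597
gripper_force: 29.7
```

Request:
drive_tool:
  commands:
    - {"xyz": [0.1, 0, 0], "dr": [0, 0, 0], "gripper": 1}
    - {"xyz": [0.2, 0, 0], "dr": [0, 0, 0], "gripper": 1}
    - {"xyz": [0.2, 0, 0], "dr": [0, 0, 0], "gripper": 1}
    - {"xyz": [0.2, 0, 0], "dr": [0, 0, 0], "gripper": 1}

```text
time_s: 11.32
tcp_pos: [0.4984, 0.0442, 0.0941]
eef_rot: [-0.008, 0.975, 0.001, 0.22]
ft_force: [1.3, -1.3, 9.4]
width: 0.0597
gripper_force: 29.7
```

Run:
```python
from h import *
s=manip.read_state();print(rel(s['tcp_pos']),R.from_quat(s['eef_rot']).inv().apply(s['ft_force']).round(1))
```

```text
[57.   0.5 32.6] [-5.2 -1.3 -7.9]
```

Request:
drive_tool:
  commands:
    - {"xyz": [0.2, 0, -0.2], "dr": [0, 0, 0], "gripper": 1}
    - {"xyz": [0.4, 0, -0.2], "dr": [0, 0, 0], "gripper": 1}
    - {"xyz": [0.4, 0, -0.2], "dr": [0, 0, 0], "gripper": 1}
    - {"xyz": [0.4, 0, -0.2], "dr": [0, 0, 0], "gripper": 1}

```text
time_s: 11.65
tcp_pos: [0.495, 0.0443, 0.094]
eef_rot: [-0.007, 0.976, 0.001, 0.219]
ft_force: [8.0, 1.1, -0.6]
width: 0.0596
gripper_force: 29.8
```

Run:
```python
from h import *
s=manip.read_state();print(rel(s['tcp_pos']),R.from_quat(s['eef_rot']).inv().apply(s['ft_force']).round(1))
go(tgt(0,0,0),tool(YAW,25))
for c in('scene','top','wrist'):
  snap(c,'o_'+c+'.png')
  for q in ('jar','jar_lid','clamp_tip'):
    print(c,q,[(rel(d['point']).tolist(),round(d['p'],2)) for d in manip.mark_of(q,c) if abs(rel(d['point'])[1])<30])
```

```text
[53.9  0.6 34. ] [-7.   1.   3.9]
xyz [0.19, -0.06, 0.1] dr [0.0, 0.3, 0.1] t 11.65
scene jar [([1.0, 0.9, 50.3], 0.95)]
scene jar_lid [([109.6, 6.5, 52.9], 0.81)]
scene clamp_tip [([127.3, -2.4, 50.4], 0.55), ([110.6, 3.6, 50.5], 0.5)]
top jar [([219.9, 1.2, 49.2], 0.75)]
top jar_lid [([109.3, 1.7, 49.4], 0.9)]
top clamp_tip [([127.1, -2.2, 48.4], 0.53)]
wrist jar [([4.3, 3.4, 48.3], 0.61)]
wrist jar_lid [([108.1, -4.1, 48.7], 0.73)]
wrist clamp_tip []
```

Request:
drive_tool:
  commands:
    - {"xyz": [0, 0, 0.15], "dr": [0, 0, 0], "gripper": 1}
    - {"xyz": [0, 0, 0.15], "dr": [0, 0, 0], "gripper": 1}
    - {"xyz": [0, 0, 0.15], "dr": [0, 0, 0], "gripper": 0.3}
    - {"xyz": [0, 0, 0.15], "dr": [0, 0, 0], "gripper": 0.1}
    - {"xyz": [0, 0, 0.15], "dr": [0, 0, 0], "gripper": 0}
    - {"xyz": [0, 0, 0.15], "dr": [0, 0, 0], "gripper": 0}
    - {"xyz": [0, 0, 0.15], "dr": [0, 0, 0], "gripper": 0}
    - {"xyz": [0, 0, 0], "dr": [0, 0, 0], "gripper": 0}

```text
time_s: 12.92
tcp_pos: [0.4899, 0.0436, 0.0917]
eef_rot: [-0.007, 0.977, 0.001, 0.215]
ft_force: [-0.7, -1.0, 0.3]
width: 0.0931
gripper_force: 0.0
```

Run:
```python
from h import *
s=manip.read_state();print(rel(s['tcp_pos']),R.from_quat(s['eef_rot']).inv().apply(s['ft_force']).round(1),s['width'])
for c in('scene','top','wrist'):
  snap(c,'p_'+c+'.png')
  for q in ('jar','jar_lid','clamp_grip'):
    print(c,q,[(rel(d['point']).tolist(),round(d['p'],2)) for d in manip.mark_of(q,c) if abs(rel(d['point'])[1])<30])
```

```text
[48.3 -0.  34. ] [ 0.5 -1.  -0.6] 0.09307322599825647
scene jar [([-0.3, 1.2, 47.7], 0.62)]
scene jar_lid [([110.9, 6.6, 46.6], 0.89)]
scene clamp_grip [([292.5, -2.2, 137.3], 0.84), ([129.8, -1.7, 49.1], 0.75)]
top jar [([4.7, 0.2, 49.7], 0.55), ([111.3, 1.1, 49.6], 0.17)]
top jar_lid [([108.2, 2.3, 51.2], 0.65)]
top clamp_grip [([296.3, -2.5, 136.6], 0.93)]
wrist jar [([2.4, 1.5, 46.7], 0.93)]
wrist jar_lid [([110.4, -0.2, 51.1], 0.79)]
wrist clamp_grip []
```

Request:
drive_tool:
  commands:
    - {"xyz": [0, 0, -1], "dr": [0, 0, 0], "gripper": 0}
    - {"xyz": [0, 0, -3], "dr": [0, 0, 0], "gripper": 0}
    - {"xyz": [0, 0, -6], "dr": [0, 0, 0], "gripper": 0}
    - {"xyz": [0, 0, -10], "dr": [0, 0, 0], "gripper": 0}
    - {"xyz": [0, 0, -14], "dr": [0, 0, 0], "gripper": 0}
    - {"xyz": [0, 0, -18], "dr": [0, 0, 0], "gripper": 0}
    - {"xyz": [0, 0, -21], "dr": [0, 0, 0], "gripper": 0}
    - {"xyz": [0, 0, -21], "dr": [0, 0, 0], "gripper": 0}
    - {"xyz": [0, 0, -21], "dr": [0, 0, 0], "gripper": 0}

```text
time_s: 14.27
tcp_pos: [0.3989, 0.0318, 0.2499]
eef_rot: [-0.005, 0.981, -0.007, 0.194]
ft_force: [-1.7, -0.5, 0.3]
width: 0.0934
gripper_force: 0.0
```

```bash
cat >> h.py <<'E'
def b2w(v): return SEAT+bed(np.array(v)-[0,0,50])
def grip(h,r=115,y=-1): a=h-.52; return np.array([218+r*np.sin(a),y,50+r*np.cos(a)])
E
python3 - <<'E'
from h import *
s=manip.read_state();print(rel(s['tcp_pos']))
go(b2w([294,-1,240]),tool(YAW,25)); 
for c in('scene','top'):
  snap(c,'q_'+c+'.png')
  for q in ('jar','jar_lid','clamp_grip'):
    print(c,q,[(rel(d['point']).tolist(),round(d['p'],2)) for d in manip.mark_of(q,c) if abs(rel(d['point'])[1])<30])
E
```

```text
[ 32.5 -10.7 215.9]
xyz [-26.01, 0.87, -3.64] dr [-0.9, -2.7, 0.1] t 14.2667
scene jar []
scene jar_lid [([108.4, 6.3, 47.9], 0.83)]
scene clamp_grip [([292.0, -1.7, 136.8], 0.67)]
top jar [([1.3, 4.3, 52.2], 0.92), ([-1.4, -3.0, 50.6], 0.58)]
top jar_lid [([109.1, -0.2, 50.2], 0.91)]
top clamp_grip [([296.8, -4.3, 137.1], 0.84)]
```

Request:
drive_tool:
  commands:
    - {"xyz": [-4, 0.4, -3.6], "dr": [-0.9, -2.7, 0.1], "gripper": 0}
    - {"xyz": [-8, 0.9, -3.6], "dr": [-0.9, -2.7, 0.1], "gripper": 0}
    - {"xyz": [-12, 0.9, -3.6], "dr": [-0.9, -2.7, 0.1], "gripper": 0}
    - {"xyz": [-16, 0.9, -3.6], "dr": [-0.9, -2.7, 0.1], "gripper": 0}
    - {"xyz": [-20, 0.9, -3.6], "dr": [-0.9, -2.7, 0.1], "gripper": 0}
    - {"xyz": [-24, 0.9, -3.6], "dr": [-0.9, -2.7, 0.1], "gripper": 0}
    - {"xyz": [-26, 0.9, -3.6], "dr": [-0.9, -2.7, 0.1], "gripper": 0}
    - {"xyz": [-26, 0.9, -3.6], "dr": [-0.9, -2.7, 0.1], "gripper": 0}
    - {"xyz": [-26, 0.9, -3.6], "dr": [-0.9, -2.7, 0.1], "gripper": 0}
    - {"xyz": [-26, 0.9, -3.6], "dr": [-0.9, -2.7, 0.1], "gripper": 0}

```text
time_s: 15.5
tcp_pos: [0.6253, 0.0453, 0.3793]
eef_rot: [-0.006, 0.977, 0.002, 0.215]
ft_force: [0.3, -0.1, -0.4]
width: 0.094
gripper_force: 0.0
```

Run:
```python
from h import *
s=manip.read_state();print(rel(s['tcp_pos']))
snap('wrist','r_wrist.png')
print([(rel(d['point']).tolist(),round(d['p'],2)) for d in manip.mark_of('clamp_grip','wrist')])
go(b2w([294,-1,118]),tool(YAW,25));
```

```text
[2.925e+02 1.000e-01 2.374e+02]
[([290.9, 1.5, 132.7], 0.78)]
xyz [-0.23, -0.07, 12.02] dr [0.0, -0.1, 0.1] t 15.6
```

View pics/r_wrist.png

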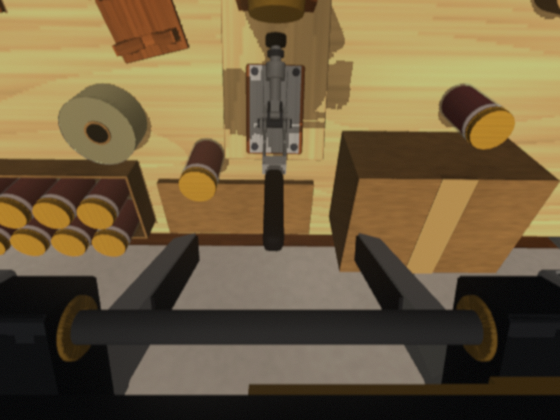

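The wrist view shows the handle grip at (274,210), between the fingers and centred. I'm descending and gripping.

Request:
drive_tool:
  commands:
    - {"xyz": [-0.2, -0.1, 3], "dr": [0, 0, 0], "gripper": 0}
    - {"xyz": [-0.2, -0.1, 6], "dr": [0, 0, 0], "gripper": 0}
    - {"xyz": [-0.2, -0.1, 9], "dr": [0, 0, 0], "gripper": 0}
    - {"xyz": [-0.2, -0.1, 11], "dr": [0, 0, 0], "gripper": 0.3}
    - {"xyz": [-0.2, -0.1, 12], "dr": [0, 0, 0], "gripper": 0.5}
    - {"xyz": [-0.2, -0.1, 12], "dr": [0, 0, 0], "gripper": 0.6}
    - {"xyz": [-0.2, -0.1, 12], "dr": [0, 0, 0], "gripper": 0.6}
    - {"xyz": [-0.2, -0.1, 12], "dr": [0, 0, 0], "gripper": 1}
    - {"xyz": [-0.2, -0.1, 12], "dr": [0, 0, 0], "gripper": 1}
    - {"xyz": [-0.2, -0.1, 12], "dr": [0, 0, 0], "gripper": 1}

```text
time_s: 16.43
tcp_pos: [0.679, 0.0445, 0.2748]
eef_rot: [-0.006, 0.976, 0.002, 0.218]
ft_force: [-0.5, -0.3, -0.7]
width: 0.0506
gripper_force: 0.0
```

Run:
```python
from h import *
s=manip.read_state();print(rel(s['tcp_pos']),s['width'],s['gripper_force'],s['ft_force'])
T=R.from_quat(s['eef_rot'])
for h in [1.24,1.1,.95,.8,.65,.5,.35,.2,.1,0,-.08]:
    p=b2w(grip(h)-[0,0,19]); print(h,(T.inv().apply(p-s['tcp_pos'])*100).round(2).tolist())
```

```text
[297.   -1.4 120. ] 0.05058273477500531 0.0 [-0.47494656 -0.33502959 -0.67052796]
1.24 [0.32, 0.04, 0.26]
1.1 [1.6, 0.04, -0.72]
0.95 [3.11, 0.04, -1.56]
0.8 [4.72, 0.04, -2.16]
0.65 [6.41, 0.04, -2.51]
0.5 [8.13, 0.04, -2.61]
0.35 [9.85, 0.04, -2.45]
0.2 [11.52, 0.04, -2.04]
0.1 [12.59, 0.04, -1.62]
0 [13.62, 0.04, -1.11]
-0.08 [14.4, 0.04, -0.62]
```

Request:
drive_tool:
  commands:
    - {"xyz": [0.2, 0, 0.1], "dr": [0, 0, 0], "gripper": 1}
    - {"xyz": [0.2, 0, 0.1], "dr": [0, 0, 0], "gripper": 1}
    - {"xyz": [0.2, 0, 0.1], "dr": [0, 0, 0], "gripper": 1}
    - {"xyz": [0.2, 0, 0.1], "dr": [0, 0, 0], "gripper": 1}
    - {"xyz": [0.2, 0, 0.1], "dr": [0, 0, 0], "gripper": 1}
    - {"xyz": [0.2, 0, 0.1], "dr": [0, 0, 0], "gripper": 1}

```text
time_s: 16.93
tcp_pos: [0.6775, 0.0433, 0.2715]
eef_rot: [-0.005, 0.976, 0.001, 0.216]
ft_force: [-1.0, -1.3, 1.2]
width: 0.0179
gripper_force: 30.0
```

Run:
```python
from h import *
s=manip.read_state();print(rel(s['tcp_pos']),s['width'],s['gripper_force'],s['ft_force'])
T=R.from_quat(s['eef_rot'])
for h in [1.24,1.1,.95,.8,.65,.5,.35,.2,.1,0,-.08]:
    p=b2w(grip(h)-[0,0,19]); print(h,(T.inv().apply(p-s['tcp_pos'])*100).round(2).tolist())
```

```text
[294.3  -2.6 117.7] 0.017949652815464526 29.991991817951202 [-1.00331569 -1.26822249  1.18908879]
1.24 [0.05, 0.16, 0.03]
1.1 [1.33, 0.15, -0.95]
0.95 [2.83, 0.15, -1.78]
0.8 [4.45, 0.15, -2.38]
0.65 [6.14, 0.15, -2.73]
0.5 [7.86, 0.15, -2.82]
0.35 [9.57, 0.14, -2.66]
0.2 [11.25, 0.14, -2.24]
0.1 [12.32, 0.14, -1.83]
0 [13.34, 0.14, -1.31]
-0.08 [14.12, 0.14, -0.82]
```

The grip is held (17.9 mm). Swinging it along the arc, first to about 0.65 rad.

Request:
drive_tool:
  commands:
    - {"xyz": [0.65, 0, -0.5], "dr": [0, 0, 0], "gripper": 1}
    - {"xyz": [1.35, 0, -0.95], "dr": [0, 0, 0], "gripper": 1}
    - {"xyz": [2.1, 0, -1.4], "dr": [0, 0, 0], "gripper": 1}
    - {"xyz": [2.85, 0, -1.8], "dr": [0, 0, 0], "gripper": 1}
    - {"xyz": [3.65, 0, -2.1], "dr": [0, 0, 0], "gripper": 1}
    - {"xyz": [4.45, 0, -2.4], "dr": [0, 0, 0], "gripper": 1}
    - {"xyz": [5.3, 0, -2.6], "dr": [0, 0, 0], "gripper": 1}
    - {"xyz": [6.15, 0, -2.7], "dr": [0, 0, 0], "gripper": 1}
    - {"xyz": [6.15, 0, -2.7], "dr": [0, 0, 0], "gripper": 1}
    - {"xyz": [6.15, 0, -2.7], "dr": [0, 0, 0], "gripper": 1}

```text
time_s: 17.77
tcp_pos: [0.6092, 0.0438, 0.2704]
eef_rot: [-0.006, 0.976, 0.001, 0.216]
ft_force: [-3.2, -1.1, 5.5]
width: 0.0177
gripper_force: 30.0
```

Run:
```python
from h import *
s=manip.read_state();T=R.from_quat(s['eef_rot']);print(rel(s['tcp_pos']),s['width'],T.inv().apply(s['ft_force']).round(1))
for c in('scene','top'):
  snap(c,'s_'+c+'.png')
  for q in ('jar','jar_lid','clamp_grip','clamp_tip'):
    print(c,q,[(rel(d['point']).tolist(),round(d['p'],2)) for d in manip.mark_of(q,c) if abs(rel(d['point'])[1])<30])
for h in [.65,.5,.35,.2,.1,0,-.08]:
    p=b2w(grip(h)-[0,0,19]); print(h,(T.inv().apply(p-s['tcp_pos'])*100).round(2).tolist())
```

```text
[231.9  -1.3 145.6] 0.017727039542703875 [ 0.5 -1.  -6.4]
scene jar [([1.3, 1.5, 48.0], 0.81)]
scene jar_lid [([111.2, 5.5, 48.8], 0.57)]
scene clamp_grip [([238.5, 0.3, 163.7], 0.64)]
scene clamp_tip [([111.9, -0.4, 50.6], 0.6)]
top jar []
top jar_lid []
top clamp_grip []
top clamp_tip []
0.65 [-0.1, 0.03, 0.06]
0.5 [1.62, 0.03, -0.04]
0.35 [3.33, 0.03, 0.13]
0.2 [5.01, 0.03, 0.55]
0.1 [6.08, 0.03, 0.96]
0 [7.1, 0.04, 1.48]
-0.08 [7.88, 0.04, 1.97]
```

Request:
drive_tool:
  commands:
    - {"xyz": [0.8, 0, 0], "dr": [0, 0, 0], "gripper": 1}
    - {"xyz": [1.7, 0, 0], "dr": [0, 0, 0], "gripper": 1}
    - {"xyz": [2.6, 0, 0.1], "dr": [0, 0, 0], "gripper": 1}
    - {"xyz": [3.5, 0, 0.2], "dr": [0, 0, 0], "gripper": 1}
    - {"xyz": [4.3, 0, 0.4], "dr": [0, 0, 0], "gripper": 1}
    - {"xyz": [5.1, 0, 0.6], "dr": [0, 0, 0], "gripper": 1}
    - {"xyz": [6.1, 0, 1], "dr": [0, 0, 0], "gripper": 1}
    - {"xyz": [7.1, 0, 1.5], "dr": [0, 0, 0], "gripper": 1}
    - {"xyz": [7.6, 0, 1.8], "dr": [0, 0, 0], "gripper": 1}
    - {"xyz": [7.6, 0, 1.8], "dr": [0, 0, 0], "gripper": 1}

```text
time_s: 19.1
tcp_pos: [0.546, 0.0445, 0.2209]
eef_rot: [-0.007, 0.977, 0.002, 0.215]
ft_force: [-14.6, -0.3, 11.3]
width: 0.017
gripper_force: 30.1
```

```bash
cat > c.py <<'E'
from h import *
s=manip.read_state();T=R.from_quat(s['eef_rot']);p=rel(s['tcp_pos'])
print(p,'h',.52+np.arctan2(p[0]-218,p[2]+19-50),s['width'],T.inv().apply(s['ft_force']).round(1),s['time_s'])
for c in('scene','top'):
  snap(c)
  for q in ('jar','jar_lid','clamp_grip','clamp_tip'):
    print(c,q,[(rel(d['point']).tolist(),round(d['p'],2)) for d in manip.mark_of(q,c) if abs(rel(d['point'])[1])<30])
E
python3 c.py
```

```text
[153.7   0.2 127.4] h -0.06824195251379639 0.016998645630056677 [  8.4  -0.  -16.4] 19.1
scene jar [([4.4, 1.2, 48.0], 0.59)]
scene jar_lid [([109.2, 5.1, 47.5], 0.61)]
scene clamp_grip [([179.6, 0.6, 158.6], 0.61)]
scene clamp_tip [([108.0, 0.1, 50.0], 0.55)]
top jar []
top jar_lid []
top clamp_grip [([181.7, -1.6, 156.6], 0.5)]
top clamp_tip []
```

Run:
```python
from h import *
a=snap('scene');b=snap('top')
cv2.imwrite('pics/t.png',np.hstack([cv2.resize(a[150:290,200:360],(480,420),interpolation=3),cv2.resize(b[130:270,230:330],(300,420),interpolation=3)])[:,:,::-1])
```

```text
(no output)
```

View pics/t.png

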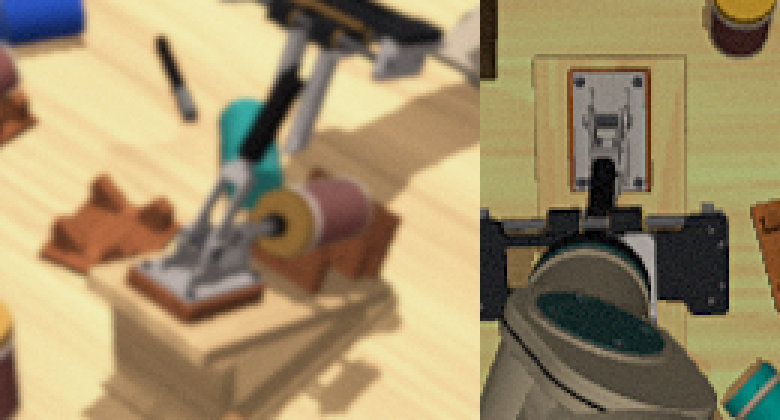

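The crop shows the jar seated, the rubber tip on its lid and the handle leaning down-slope at (265,130). I'll push along the closing direction to make sure it's home, then release and check.

Request:
drive_tool:
  commands:
    - {"xyz": [0.5, 0, 0.2], "dr": [0, 0, 0], "gripper": 1}
    - {"xyz": [1.0, 0, 0.4], "dr": [0, 0, 0], "gripper": 1}
    - {"xyz": [1.3, 0, 0.6], "dr": [0, 0, 0], "gripper": 1}
    - {"xyz": [1.3, 0, 0.6], "dr": [0, 0, 0], "gripper": 1}

```text
time_s: 20.03
tcp_pos: [0.5376, 0.0446, 0.21]
eef_rot: [-0.007, 0.976, 0.003, 0.215]
ft_force: [-8.1, 2.0, 6.6]
width: 0.0172
gripper_force: 30.1
```

```bash
python3 c.py
```

```text
[141.5   0.4 121.1] h -0.18394611909157732 0.01720917164956288 [ 4.5  2.2 -9.4] 20.0333
scene jar [([168.7, 0.4, 153.5], 0.66), ([-1.7, 5.6, 49.8], 0.59)]
scene jar_lid []
scene clamp_grip [([167.0, -0.4, 156.6], 0.81)]
scene clamp_tip [([110.6, 1.8, 46.3], 0.42)]
top jar []
top jar_lid []
top clamp_grip [([171.6, 2.3, 153.9], 0.69)]
top clamp_tip []
```

Request:
drive_tool:
  commands:
    - {"xyz": [0, 0, 0], "dr": [0, 0, 0], "gripper": 0.6}
    - {"xyz": [0, 0, 0], "dr": [0, 0, 0], "gripper": 0.4}
    - {"xyz": [0, 0, 0], "dr": [0, 0, 0], "gripper": 0.4}
    - {"xyz": [0, 0, -2], "dr": [0, 0, 0], "gripper": 0.4}
    - {"xyz": [0, 0, -5], "dr": [0, 0, 0], "gripper": 0.4}
    - {"xyz": [0, 0, -9], "dr": [0, 0, 0], "gripper": 0.4}
    - {"xyz": [0, 0, -12], "dr": [0, 0, 0], "gripper": 0.4}
    - {"xyz": [0, 0, -14], "dr": [0, 0, 0], "gripper": 0.4}
    - {"xyz": [0, 0, -14], "dr": [0, 0, 0], "gripper": 0.4}
    - {"xyz": [0, 0, -14], "dr": [0, 0, 0], "gripper": 0.4}

```text
time_s: 21.37
tcp_pos: [0.4813, 0.0403, 0.3385]
eef_rot: [-0.004, 0.976, 0.0, 0.218]
ft_force: [0.6, -0.4, -1.1]
width: 0.0563
gripper_force: 0.0
```

```bash
python3 c.py
python3 - <<'E'
from h import *
a=snap('scene');w=snap('wrist')
for q in('clamp_grip','clamp_tip','jar'): print([(rel(d['point']).tolist(),round(d['p'],2)) for d in manip.mark_of(q,'wrist')[:2]])
for h in(0,.1,.2): print(h,[px('scene',b2w(grip(h,r))) for r in(75,155)])
i=[200,150]; 
cv2.imwrite('pics/u.png',np.hstack([cv2.resize(a[150:290,200:360],(480,420),interpolation=3),cv2.resize(w,(320,240)) if 0 else np.pad(cv2.resize(w,(320,240)),((0,180),(0,0),(0,0)))])[:,:,::-1])
E
```

```text
[144.8  -3.2 261.3] h 0.2122519330732634 0.056296215223627225 [-0.1 -0.4  1.2] 21.3667
scene jar [([2.1, 1.6, 50.2], 0.79), ([-1.5, -3.0, 53.0], 0.37)]
scene jar_lid [([111.4, 5.3, 49.1], 0.83)]
scene clamp_grip [([171.0, -3.5, 154.4], 0.73)]
scene clamp_tip [([111.9, 0.5, 46.7], 0.56)]
top jar [([220.2, 1.8, 47.7], 0.18)]
top jar_lid [([110.3, 3.5, 48.6], 0.82)]
top clamp_grip [([174.6, -0.2, 154.8], 0.78)]
top clamp_tip []
[([170.0, 0.9, 151.2], 0.68)]
[([111.2, -4.8, 44.1], 0.47)]
[([269.3, -121.8, -170.5], 0.93), ([3.3, 5.3, 46.1], 0.79)]
0 [[285, 205], [303, 177]]
0.1 [[283, 204], [300, 175]]
0.2 [[282, 203], [298, 173]]
```

View pics/u.png

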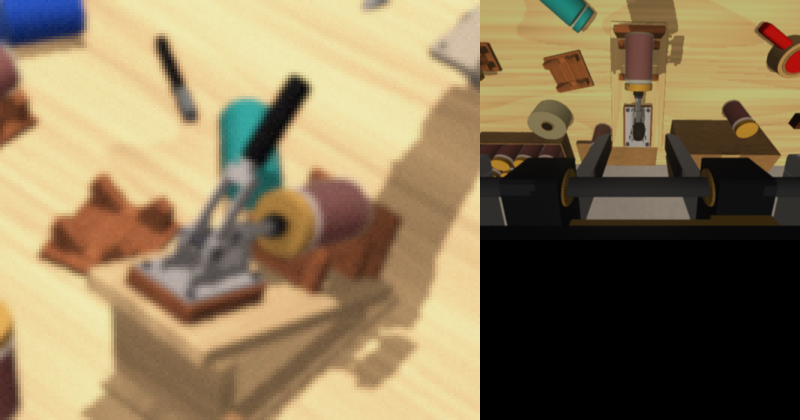

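The handle reads about 0.1 rad, so it's not quite home: the pads slipped forward along the grip. I'll push it home from behind with closed fingers.

```bash
python3 -c "
from h import *
go(b2w([207,-1,255]),tool(YAW,25));go(b2w([207,-1,160]),tool(YAW,25))"
```

```text
xyz [-6.33, 0.05, 0.57] dr [0.1, 0.0, -0.0] t 22.1167
xyz [-6.33, 0.04, 10.07] dr [0.1, 0.0, -0.0] t 22.1167
```

Request:
drive_tool:
  commands:
    - {"xyz": [-3, 0, 0], "dr": [0, 0, 0], "gripper": 1}
    - {"xyz": [-6.3, 0, 0], "dr": [0, 0, 0], "gripper": 1}
    - {"xyz": [-6.3, 0, 0], "dr": [0, 0, 0], "gripper": 1}
    - {"xyz": [-6.3, 0, 1], "dr": [0, 0, 0], "gripper": 1}
    - {"xyz": [-6.3, 0, 4], "dr": [0, 0, 0], "gripper": 1}
    - {"xyz": [-6.3, 0, 7], "dr": [0, 0, 0], "gripper": 1}
    - {"xyz": [-6.3, 0, 9], "dr": [0, 0, 0], "gripper": 1}
    - {"xyz": [-6.3, 0, 10], "dr": [0, 0, 0], "gripper": 1}
    - {"xyz": [-6.3, 0, 10], "dr": [0, 0, 0], "gripper": 1}
    - {"xyz": [-6.3, 0, 10], "dr": [0, 0, 0], "gripper": 1}

```text
time_s: 22.95
tcp_pos: [0.5796, 0.0436, 0.2732]
eef_rot: [-0.006, 0.976, 0.002, 0.216]
ft_force: [0.5, -0.2, -0.1]
width: 0.0001
gripper_force: 0.0
```

```bash
python3 c.py|head -1; python3 -c "
from h import *
go(b2w([177,-1,160]),tool(YAW,25));go(b2w([163,-1,153]),tool(YAW,25))"
```

```text
[206.3  -1.1 160.6] h 0.42996628679380855 0.00011105458343814531 [-0.4 -0.2  0.3] 22.95
xyz [2.99, 0.06, 0.1] dr [0.0, 0.0, -0.0] t 23.45
xyz [4.39, 0.06, 0.8] dr [0.0, 0.0, -0.0] t 23.45
```

Request:
drive_tool:
  commands:
    - {"xyz": [1, 0, 0], "dr": [0, 0, 0], "gripper": 1}
    - {"xyz": [1.6, 0, 0], "dr": [0, 0, 0], "gripper": 1}
    - {"xyz": [2.2, 0, 0], "dr": [0, 0, 0], "gripper": 1}
    - {"xyz": [2.8, 0, 0.2], "dr": [0, 0, 0], "gripper": 1}
    - {"xyz": [3.4, 0, 0.4], "dr": [0, 0, 0], "gripper": 1}
    - {"xyz": [4, 0, 0.7], "dr": [0, 0, 0], "gripper": 1}
    - {"xyz": [4, 0, 0.7], "dr": [0, 0, 0], "gripper": 1}
    - {"xyz": [4, 0, 0.7], "dr": [0, 0, 0], "gripper": 1}

```text
time_s: 24.12
tcp_pos: [0.5554, 0.0439, 0.2579]
eef_rot: [-0.006, 0.974, 0.002, 0.226]
ft_force: [5.0, -4.1, 23.9]
width: 0.0004
gripper_force: 11.4
```

```bash
python3 c.py
```

```text
[177.9  -0.5 156.9] h 0.21165218538373504 0.0004123976648886987 [-15.   -4.1 -19.3] 24.1167
scene jar [([0.7, 4.3, 49.2], 0.8)]
scene jar_lid [([109.2, 2.0, 48.3], 0.84)]
scene clamp_grip [([160.9, -0.3, 150.3], 0.56)]
scene clamp_tip [([0.8, 3.2, 48.2], 0.66), ([112.0, -1.7, 50.3], 0.59)]
top jar [([162.9, -2.5, 148.5], 0.23)]
top jar_lid []
top clamp_grip [([161.8, 3.2, 149.4], 0.64)]
top clamp_tip []
```

It came up against a firm stop with about 24 N, and the grip is at (161,150) — exactly home. Backing off.

Request:
drive_tool:
  commands:
    - {"xyz": [-1.5, 0, -0.5], "dr": [0, 0, 0], "gripper": 1}
    - {"xyz": [-2.5, 0, -2], "dr": [0, 0, 0], "gripper": 1}
    - {"xyz": [-2.5, 0, -5], "dr": [0, 0, 0], "gripper": 1}
    - {"xyz": [-2.5, 0, -9], "dr": [0, 0, 0], "gripper": 1}
    - {"xyz": [-2.5, 0, -12], "dr": [0, 0, 0], "gripper": 1}
    - {"xyz": [-2.5, 0, -12], "dr": [0, 0, 0], "gripper": 1}
    - {"xyz": [-2.5, 0, -12], "dr": [0, 0, 0], "gripper": 1}
    - {"xyz": [-2.5, 0, -12], "dr": [0, 0, 0], "gripper": 1}

```text
time_s: 25.28
tcp_pos: [0.5181, 0.0413, 0.3686]
eef_rot: [-0.005, 0.976, 0.001, 0.216]
ft_force: [-0.2, -0.9, -0.5]
width: 0.0005
gripper_force: 0.0
```

```bash
python3 c.py;python3 -c "
from h import *
a=snap('scene','v0.png')
cv2.imwrite('pics/v.png',cv2.resize(a[150:290,200:360],(640,560),interpolation=3)[:,:,::-1])"
```

```text
[190.9  -2.7 273.1] h 0.4085268225248673 0.0005223340500054521 [ 0.4 -0.9  0.4] 25.2833
scene jar [([2.9, 2.1, 49.1], 0.79), ([109.7, 7.9, 48.3], 0.16)]
scene jar_lid [([109.2, 4.7, 47.9], 0.84)]
scene clamp_grip [([161.9, -1.1, 151.7], 0.65), ([0.8, 2.6, -1.0], 0.62)]
scene clamp_tip [([109.1, -1.9, 48.0], 0.6)]
top jar []
top jar_lid []
top clamp_grip [([166.4, -1.4, 147.5], 0.75)]
top clamp_tip []
```

View pics/v.png

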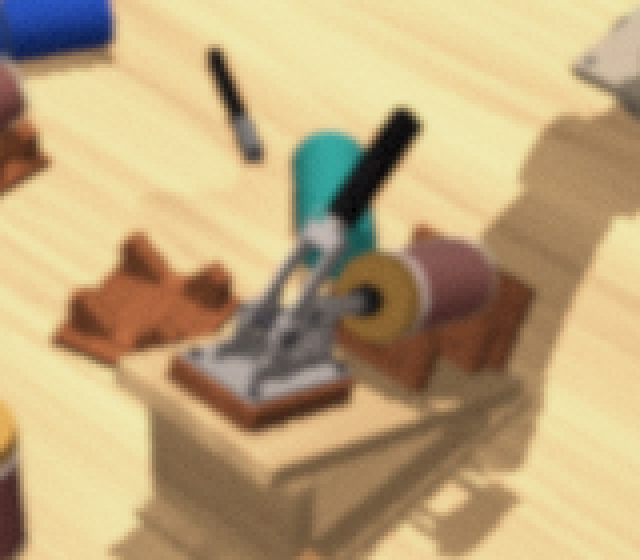

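The crop shows the jar in both notches, the tip pressed on the lid at (370,300) and the handle home at (375,165), with the gripper clear. Handing in.

```bash
python3 -c "
from bench import manip
print(manip.close_job())"
```

```text
the job is handed in; nothing more can be done
None
```

I laid the tall jar in the V-notches with its base at the stop and locked the clamp on its lid. The handle measured home, the robot was clear, and I handed the job in at about 25 s; no verdict came back.

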